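# Mark the third gap and load the meter

## Robot

A 6-joint arm with a two-finger parallel gripper is mounted at the origin on the work surface. World frame = base frame: x ahead of the robot, y to its left, z up, the work surface at z = 0. Lengths are in m, angles in rad, forces in N, time in s.
With the tool pointing down it reaches from about 0.3 to 0.825 m from the base axis. Payload 5.4 kg.
Tool frame: the origin (TCP) lies at the very end of the fingers, on their centre line; the grasp point (between the pads) lies 19 mm behind it; z points along the fingers, x is the direction in which the jaws open and shut, and the axes are right-handed (so a half turn about z gives the same grasp; the last joint's range is limited). The gripper opens to 92 mm and grips with 3 to 60 N. Pads are 20 mm wide; open, the fingers measure 128 mm over their backs; the gripper's body (75 mm by 189 mm) begins 69 mm behind the grasp point.
Start: joints at [-1.323, 0.158, 1.597, -0, 1.386, -0.21], TCP at [0.254, -0.516, 0.215] pointing down, gripper open.
Joint ranges: [-2.91, 2.91], [-0.94, 2.29], [0.18, 2.7], [-1.29, 4.43], [0.17, 2.64], [-3, 3]. Speed limits (rad/s): [2.57, 2.57, 3.14, 3.14, 3.14, 3.14].

## Interface

Orientations are given as a rotation vector (axis times angle).
In Python, from workcell import bot gives the robot as it stands. Calls block until the motion is done:
- bot.goto(position, orientation): joint-space move of the TCP to a pose.
- bot.line_to(position, rot=None, max_speed=0.15): straight line of the TCP; rot=None keeps the orientation; max_speed is the mean speed in m/s.
- bot.set_joints(angles): joint-space move.
- bot.set_gripper(opening, newtons=None): opening from 0.0 (shut) to 1.0 (fully open); newtons is the grip in N (None keeps the last); returns when the fingers have stopped.
- bot.hold(seconds).
- bot.inverse_kinematics(position, orientation): joint angles nearest the present ones, or None.
- bot.read_camera(name): name is "scene" or "top"; returns a dict with "pixels" (420x560x3 uint8, blue, green, red), "fx", "fy", "cx", "cy" (pixels), "R" (3x3) and "t" (3): a world point X has camera coordinates R X + t. Camera axes: x right, y down, z forward; pixel columns grow to the right and rows downward; lengths in m; the calibration is good to about 2 mm. A picture is of the moment at which its call begins. There is no depth.
A pose or a line that the arm cannot do raises bot.MotionError and nothing moves.
- bot.job_done(): hands the job in, once; it reports no verdict.
Readings, each from a call of its own:
- bot.current_clock(): time.
- bot.current_joints(): joint angles.
- bot.current_joint_vel(): joint speeds.
- bot.current_effort(): joint torques, N m.
- bot.current_ee_pos(): TCP position.
- bot.current_tool_rot(): TCP orientation.
- bot.current_contact_force(): force on the tool from outside, world axes, zero at the start.
- bot.current_ft_torque(): the same for the moment, N m.
- bot.current_opening(): opening from 0.0 (shut) to 1.0 (fully open).
Only numpy, scipy, OpenCV 4.12 (cv2) and the standard library are available. Lean on these libraries where they do the work, as an engineer would, in place of code of your own. Each camera call takes 0.05 s, during which the arm holds its last target. There are 200 camera calls.

## Task

On the loading rack, count the gaps from the end where the black rider is parked on the rail, counting every gap whether filled or empty and taking the end gap beside the parked rider as the first. With a fingertip, push the rider along the rail until it stands at the third gap, then push the white meter that lies on the bench in front of the rack into that third gap until it stops against the back wall. Only push: lift neither the rider nor the meter off what they rest on, leave the other things on the bench where they are, and finish with the hand clear.

Things in the scene. Friction and masses are not known exactly. Their poses are not given: they have to be found in the camera images.
- rack: Low fixed aluminium rack without a floor. Origin on the bench, mid-length; x points away from the robot into the gaps, y along the rack to the left. End walls 4 mm thick centred at y = +150 and -150 mm; five dividers make six unequal gaps (37 to 53 mm clear). Walls are 30 mm high, from the open front at x = -30 mm to the back wall's face at x = +20 mm: gaps 50 mm deep.
- rail_mid (a point): Middle of the top edge of the rack's steel rail, a fixed upright strip that runs along the rack's y behind the back wall, at the rack's x = +48 mm: 8 mm thick, 420 mm long (y = -210 to +210 mm), top 36 mm above the bench.
- divider_1: Thin upright aluminium divider plate, number 1 of five counted from the rack's left (+y) end; 50 mm long, 5 mm thick (along its own y), 30 mm high. Origin at the middle of its underside on the bench; axes parallel to the rack's. Fixed.
- divider_2: Thin upright aluminium divider plate, number 2 of five counted from the rack's left (+y) end; 50 mm long, 5 mm thick (along its own y), 30 mm high. Origin at the middle of its underside on the bench; axes parallel to the rack's. Fixed.
- divider_3: Thin upright aluminium divider plate, number 3 of five counted from the rack's left (+y) end; 50 mm long, 5 mm thick (along its own y), 30 mm high. Origin at the middle of its underside on the bench; axes parallel to the rack's. Fixed.
- divider_4: Thin upright aluminium divider plate, number 4 of five counted from the rack's left (+y) end; 50 mm long, 5 mm thick (along its own y), 30 mm high. Origin at the middle of its underside on the bench; axes parallel to the rack's. Fixed.
- divider_5: Thin upright aluminium divider plate, number 5 of five counted from the rack's left (+y) end; 50 mm long, 5 mm thick (along its own y), 30 mm high. Origin at the middle of its underside on the bench; axes parallel to the rack's. Fixed.
- rider_mid (a point): Middle of the black rider's block (47 mm above the bench). The rider is a loose 80 g saddle that slides on the rail with dry friction; its block is 30 mm along the rail, 24 mm across, from 36 to 58 mm above the bench; two legs hang 14 mm beside the rail. A 5 mm wide pointer reaches 30 mm forward over the gap. Parked at the first or last gap, with 55 mm or more of bare rail outside it.
- stop_block: Small bare steel block fixed on the rail at the end gap opposite the parked rider (gaps are counted from the other end than this): 22 mm across the rail, 16 mm along it, top 50 mm above the bench with its screw. Origin in its middle at the height of the rail's top.
- meter_mid (a point): Centre of the meter to load (12 mm above the bench): a loose white handset, 60 mm long (its x), 30 mm wide (its y), 24 mm high, 60 to 130 g, with a dark display on top. It lies flat on the bench before the rack, roughly lengthwise to the gaps. When home in a gap it touches the back wall, stands 10 mm out of the front, and this point is at the rack's x = -10 mm.
- loaded_left: A meter like the one to be loaded, loose, already lying in the end gap at the left (+y) end of the rack (between the left end wall and divider 1). Origin at the centre of its underside. Not to be disturbed.
- loaded_right: A meter like the one to be loaded, loose, already lying in the end gap at the right (-y) end of the rack (between divider 5 and the right end wall). Origin at the centre of its underside. Not to be disturbed.
- engraver: Loose black pen-shaped engraving tool, 135 mm long and 28 mm thick, lying to the left of the rack. Bystander.
- tape_roll: Loose roll of tape, 80 mm across, 25 mm high, to the right of the rack. Bystander.
- screw_jar: Loose small jar, 50 mm across, 60 mm high, to the left of the rack. Bystander.
- clear_cap: Loose clear plastic cap, 50 x 28 x 12 mm, to the right of the rack. Bystander.
- screwdriver: Loose screwdriver lying at the right, nearer the robot. Bystander.
Not all that is in view belongs to the job. Leave any blue look-alike of the part that bears meter_mid alone. Of the things shaped like the part that bears rider_mid, the black one is meant.

How it is judged:
By the outcome, as a careful person would: the job done as asked, in the order asked, and still so for the second after the job is handed in, with the robot touching nothing.
It also fails if it takes over 72 s, if anything falls off the work surface, if the arm or the gripper's body presses on something with over 40 N, if the wrist force passes 120 N, or if a joint passes its speed limit or range.

## Working session

There is one attempt and no reset: what is moved stays moved. The work goes in short steps, each a Python script; the robot and the scene stay as the last script left them, time stands still between calls to the robot, and variables do not carry over. Pictures are saved under pics/ and viewed, about 8 in all and at most 12, crops included, and the job is handed in when it is done.

```bash
mkdir -p pics
python3 - <<'E'
from workcell import bot
import cv2,numpy as np
for n in("scene","top"):
    c=bot.read_camera(n); cv2.imwrite(f"pics/{n}0.png",c["pixels"])
    R,t=np.array(c["R"]),np.array(c["t"]); print(n,c["fx"],c["fy"],c["cx"],c["cy"],(-R.T@t).round(3),R.round(3).tolist())
print(bot.current_clock(),bot.current_tool_rot())
E
```

```text
scene 475.95763359773633 475.95763359773633 284.8534674588045 208.43769204574264 [1.574 0.09  1.045] [[-0.089, 0.996, -0.019], [0.689, 0.048, -0.723], [-0.719, -0.077, -0.69]]
top 416.2228929448125 416.2228929448125 272.65256402311167 213.98299658619484 [ 0.52  -0.009  1.116] [[0.029, -1.0, 0.0], [-0.998, -0.029, -0.053], [0.053, 0.001, -0.999]]
0.1 [-2.66660577e+00  1.65880992e+00  1.83773843e-03]
```

View pics/top0.png

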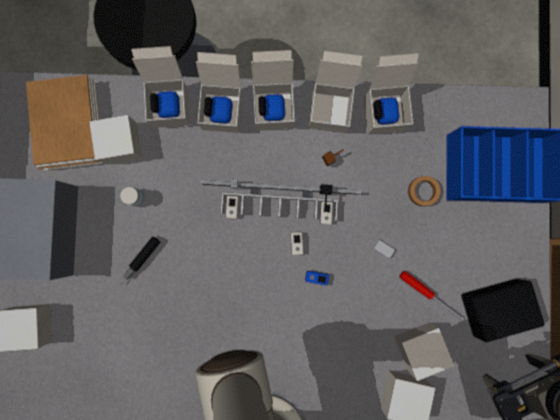

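View pics/scene0.png

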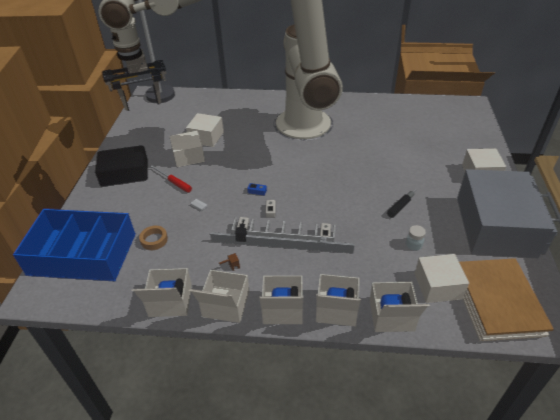

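Top view: the rider is at (326,189), the right end; the stop block is at (235,184), left; the white meter is at (297,243) and the blue decoy at (318,278). So the third gap from the right lies between dividers 3 and 4. I'll zoom in.

```bash
cat > h.py <<'E'
import cv2,numpy as np
def ray(c,u,v,z):
    R,t=np.array(c["R"]),np.array(c["t"]); o=-R.T@t
    d=R.T@np.array([(u-c["cx"])/c["fx"],(v-c["cy"])/c["fy"],1]); return o+d*(z-o[2])/d[2]
def proj(c,X):
    p=np.array(c["R"])@X+c["t"]; return c["fx"]*p[0]/p[2]+c["cx"],c["fy"]*p[1]/p[2]+c["cy"]
def crop(c,x,y,w,h,s,f):
    cv2.imwrite(f,cv2.resize(c["pixels"][y:y+h,x:x+w],None,fx=s,fy=s,interpolation=cv2.INTER_CUBIC))
E
python3 - <<'E'
from workcell import bot
from h import *
c=bot.read_camera("top"); crop(c,195,170,180,100,4.4,"pics/t1.png")
s=bot.read_camera("scene")
for n,k in(("top",c),("scene",s)):
    p=k["pixels"]; m=((p.min(2)>150)&(p.max(2).astype(int)-p.min(2)<40)).astype(np.uint8)
    N,l,st,ce=cv2.connectedComponentsWithStats(m)
    for i in range(1,N):
        a=st[i]; 
        X=ray(k,*ce[i],.024)
        if 8<a[4]<400 and .3<X[0]<.75 and abs(X[1])<.3: print(n,a,ce[i].round(1),X.round(4))
E
```

```text
top [260 198   2   6  10] [260.5 200.5] [0.6119 0.0254 0.024 ]
top [279 199   2   6  10] [279.6 201.9] [ 0.6097 -0.0249  0.024 ]
top [297 201   2   8  10] [297.7 204.9] [ 0.6032 -0.0727  0.024 ]
top [321 203  10  21  92] [325.3 216.6] [ 0.5744 -0.146   0.024 ]
top [226 204  10  14  87] [230.6 211.8] [0.5799 0.1031 0.024 ]
top [291 233  11  21  94] [295.9 246.6] [ 0.4936 -0.0709  0.024 ]
scene [195 199  11   7  25] [200.1 202.4] [ 0.501  -0.2948  0.024 ]
scene [272 200   3   6  11] [273.4 202.3] [ 0.4845 -0.0633  0.024 ]
```

View pics/t1.png

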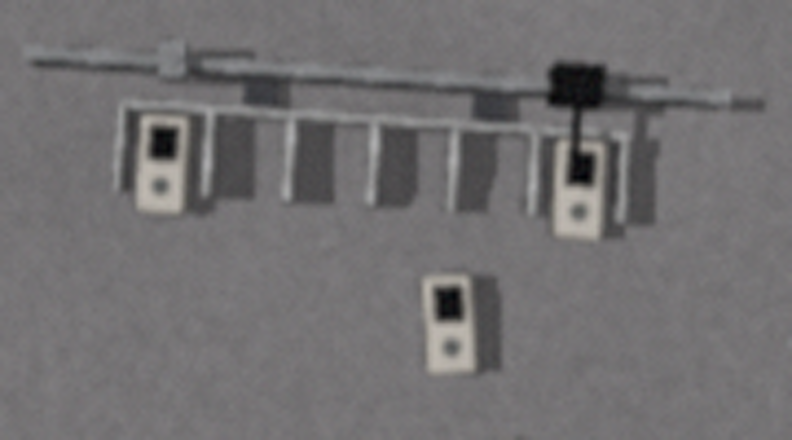

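The meter lies about 27 mm right of the gap 3 line, so it needs a square sideways push first, then a lengthwise push. Next I'll turn the crop pixels into rack coordinates.

Run:
```python
from workcell import bot
from h import *
c=bot.read_camera("top")
W=lambda x,y,z: ray(c,195+(x+.5)/4.4-.5,170+(y+.5)/4.4-.5,z)[:2]
L,Rr=W(123.5,106,.03),W(626.5,134,.03)
Lf,Rf=W(117,190,.03),W(621,222,.03)
print("len",np.linalg.norm(L-Rr),np.linalg.norm(Lf-Rf),"depth",np.linalg.norm(L-Lf),np.linalg.norm(Rr-Rf))
rl,rr=W(27,52,.036),W(734,97,.036); print("rail",rl,rr,np.linalg.norm(rl-rr))
ey=(Lf-Rf)+(L-Rr)+(rl-rr); ey/=np.linalg.norm(ey); ex=np.array([ey[1],-ey[0]])
print("yaw deg",np.degrees(np.arctan2(ex[1],ex[0])))
O=(Lf+Rf)/2+.030*ex
rk=lambda p:((np.array([(p-O)@ex,(p-O)@ey]))*1000).round(1)
print("O",O,"ex",ex,"ey",ey)
print("rail",rk(rl),rk(rr))
for n,a in dict(d1=(205,195),d2=(287,201),d3=(370,205),d4=(452,210),d5=(532,214),d1b=(211,112),d3b=(376,123),d4b=(455,128)).items(): print(n,rk(W(*a,.03)))
for a in((421,277),(470,274),(477,373),(429,375)): print("meter",rk(W(*a,.024)),W(*a,.024).round(4))
for a in((550,63),(605,65),(605,106),(549,103)): print("rider",rk(W(*a,.058)))
print("pointer",rk(W(577,130,.05)))
```

```text
len 0.2996941738158465 0.2996862274241574 depth 0.05019235987973015 0.052495715820437716
rail [0.65625941 0.18234586] [ 0.6416603  -0.23705784] 0.4196577112260266
yaw deg -1.851534973528855
O [ 0.60107356 -0.02386054] ex [ 0.9994779  -0.03230976] ey [0.03230976 0.9994779 ]
rail [ 48.5 207.9] [  47.5 -211.8]
d1 [-29.4  97.5]
d2 [-30.   48.7]
d3 [-29.4  -0.6]
d4 [-29.4 -49.4]
d5 [-28.8 -96.9]
d1b [20.1 97.2]
d3b [19.6 -1.2]
d4b [ 19.5 -48.3]
meter [-70.1 -33.6] [ 0.53   -0.0552]
meter [-66.5 -62.6] [ 0.5326 -0.0843]
meter [-124.9  -70.2] [ 0.474 -0.09 ]
meter [-127.8  -41.8] [ 0.472  -0.0615]
rider [ 58.1 -99.6]
rider [  58.9 -131.5]
rider [  35.  -132.8]
rider [  34.8 -100.3]
pointer [  20.8 -118.3]
```

Checks agree: rack 300 mm, rail 420 mm and x=48. Gap 3 is centred at rack y≈-25. The rider is at y≈-116 and the meter at (-97,-52), about 8° yawed. Pushing the rider now, stopping slightly short.

```bash
cat >> h.py <<'E'
from scipy.spatial.transform import Rotation as Ro
O=np.array([ 0.60107,-0.02386]);ex=np.array([0.99948,-0.03231]);ey=np.array([0.03231,0.99948])
def P(x,y,z): return np.r_[O+ex*x/1000+ey*y/1000,z/1000]
def RK(p): return (np.array([(p[:2]-O)@ex,(p[:2]-O)@ey])*1000).round(1)
def rot(deg):  # tool down, tool x at deg from rack x
    a=np.radians(deg); x=np.r_[np.cos(a)*ex+np.sin(a)*ey,0]; z=np.array([0,0,-1.])
    return Ro.from_matrix(np.c_[x,np.cross(z,x),z]).as_rotvec()
E
python3 - <<'E'
from workcell import bot
from h import *
for d in(0,180,90,-90): print(d,bot.inverse_kinematics(P(48,-165,120),rot(d)))
bot.set_gripper(0.0)
bot.goto(P(48,-165,150),rot(0))
print(bot.current_contact_force(),bot.current_opening(),bot.current_clock())
bot.line_to(P(48,-165,43),max_speed=.12)
print(bot.current_contact_force(),RK(bot.current_ee_pos()),bot.current_ee_pos()[2])
for y in(-148,-140,-110,-80,-54):
    bot.line_to(P(48,y,43),max_speed=.04); print(y,np.round(bot.current_contact_force(),2))
bot.line_to(P(48,-75,43)); bot.line_to(P(48,-75,120)) ;bot.line_to(P(-90,-120,120))
c=bot.read_camera("top"); crop(c,195,170,180,100,4.4,"pics/t2.png"); print(bot.current_clock())
E
```

```text
0 [-4.67059791e-01  4.80422413e-01  1.38823917e+00 -4.44089210e-16
  1.27293107e+00 -4.34744201e-01]
180 [-0.46705979  0.48042241  1.38823917  0.          1.27293107  2.70684845]
90 [-4.67059791e-01  4.80422413e-01  1.38823917e+00 -4.44089210e-16
  1.27293107e+00 -2.00554260e+00]
-90 [-4.67059791e-01  4.80422413e-01  1.38823917e+00 -4.44089210e-16
  1.27293107e+00  1.13605006e+00]
[ 0.00313405 -0.18117651  0.78346525] 0.00360274774191911 3.4583
[ 0.79066346 -1.41119039  0.5377654 ] [  48.8 -165.4] 0.0441931511153564
-148 [-0.8  -0.24 -0.39]
-140 [-0.45 -0.94  0.63]
-110 [-0.21 -0.48  0.83]
-80 [0.74 0.35 1.04]
-54 [-0.04  0.32 -0.58]
10.15
```

View pics/t2.png

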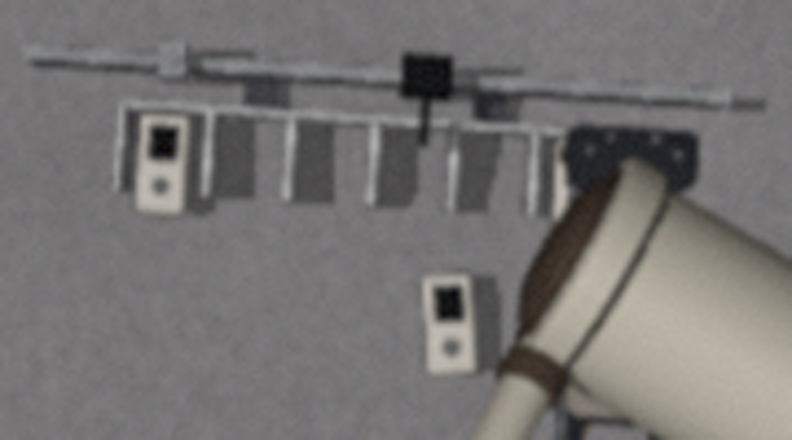

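The rider slid left: block at crop x 402–453, y 53–98, pointer tip near (423,143), on the rail and within gap 3, a little right of its middle. Computing the correction.

Run:
```python
from workcell import bot
from h import *
c=bot.read_camera("top")
W=lambda x,y,z: RK(ray(c,195+(x+.5)/4.4-.5,170+(y+.5)/4.4-.5,z))
p=c["pixels"][170:225,280:312].max(2); m=(p<45).astype(np.uint8)
N,l,st,ce=cv2.connectedComponentsWithStats(m)
for i in range(1,N):
    if st[i][4]>10: print(st[i],ce[i]+[280,170],RK(ray(c,*(ce[i]+[280,170]),.056)))
for a in((402,53),(453,55),(453,98),(402,96)): print(W(*a,.058))
print("pointer",W(423,140,.047),W(425,115,.047))
for a in((373,205),(371,165),(376,125),(452,208),(453,165),(456,130)): print("div",W(*a,.03))
```

```text
[  6  13  12  14 107] [291.78504673 187.57943925] [ 44.6 -29.3]
[ 58.6 -13.5]
[ 59.3 -43.1]
[ 34.2 -44.6]
[ 33.6 -15. ]
pointer [  9.7 -29.1] [ 24.5 -29.4]
div [-29.3  -2.4]
div [-5.6  0.2]
div [18.4 -1.3]
div [-28.2 -49.3]
div [ -2.6 -48.4]
div [ 18.3 -49. ]
```

Pointer at y≈-29, and the push offset is 25 mm as modelled. I'll nudge it 4 mm more, then push the meter sideways onto the gap line.

Run:
```python
from workcell import bot
from h import *
bot.line_to(P(48,-80,120)); bot.line_to(P(48,-80,43),max_speed=.12)
bot.line_to(P(48,-60,43)); bot.line_to(P(48,-50,43),max_speed=.03)
bot.line_to(P(48,-75,43)); bot.line_to(P(48,-75,110)); bot.line_to(P(-97,-100,110),max_speed=.2)
bot.line_to(P(-97,-100,10),max_speed=.12); print(bot.current_ee_pos())
bot.line_to(P(-97,-82,10)); bot.line_to(P(-97,-50,10),max_speed=.03); print(bot.current_contact_force())
bot.line_to(P(-97,-75,10)); bot.line_to(P(-97,-80,110)); bot.line_to(P(-170,-120,110),max_speed=.2)
c=bot.read_camera("top"); crop(c,195,170,180,100,4.4,"pics/t3.png"); print(bot.current_clock())
```

```text
[ 0.50165159 -0.12101232  0.01074642]
[0.18444369 0.7530627  0.02170598]
18.8833
```

View pics/t3.png

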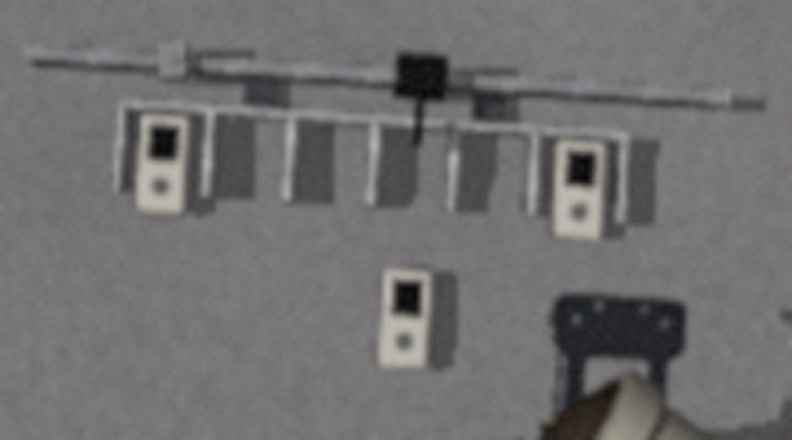

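The rider pointer is centred in gap 3 (crop x≈417) and the meter, corners (384,268)–(427,369), is square to the rack. Measure it, then push it in.

Run:
```python
from workcell import bot
from h import *
c=bot.read_camera("top")
W=lambda x,y,z: RK(ray(c,195+(x+.5)/4.4-.5,170+(y+.5)/4.4-.5,z))
C=np.array([W(*a,.024) for a in((384,268),(433,270),(427,369),(379,367))]); print(C.tolist(),C.mean(0)); y=C[:,1].mean()
print("pointer",W(417,140,.047))
assert abs(y+25)<5
bot.goto(P(-165,y,110),rot(-90))
bot.line_to(P(-165,y,10),max_speed=.12)
bot.line_to(P(-142,y,10)); bot.line_to(P(-85,y,10),max_speed=.05)
print(bot.current_contact_force(),bot.current_clock())
x=-85
while x>-200:
    x+=5 if x<-57 else 1.5
    bot.line_to(P(x,y,10),max_speed=.03); f=np.array(bot.current_contact_force()); print(x,RK(bot.current_ee_pos()),f.round(1))
    if f[0]<-5 or x>-45: break
bot.line_to(P(x-25,y,10)); bot.line_to(P(x-25,y,110)); bot.line_to(P(-170,-120,150),max_speed=.2)
c=bot.read_camera("top"); crop(c,195,170,180,100,4.4,"pics/t4.png"); print(bot.current_clock())
s=bot.read_camera("scene"); crop(s,190,170,190,100,4.2,"pics/s4.png")
```

```text
[[-66.1, -11.3], [-65.5, -40.5], [-124.3, -40.4], [-124.9, -11.9]] [-95.2   -26.025]
pointer [  9.5 -25.6]
[ 0.20855456 -0.65234256  0.59878917] 23.0667
-80 [-79.7 -26.1] [ 0.4 -0.1  0.1]
-75 [-74.6 -26.1] [-0.7 -0.2 -0.1]
-70 [-69.6 -26.1] [ 0.2 -0.4  0.6]
-65 [-64.6 -26.1] [0.6 0.3 0.1]
-60 [-59.6 -26.1] [-0.2  0.5  0.6]
-55 [-54.6 -26.1] [-0.1  0.8  1. ]
-53.5 [-53.4 -26. ] [ 0.2 -0.1  0.1]
-52.0 [-51.9 -26. ] [-0.1  0.1 -0.3]
-50.5 [-50.4 -26. ] [-0.2 -0.  -0.1]
-49.0 [-49.7 -25.9] [-4.6 -0.   3.1]
-47.5 [-49.6 -25.9] [-10.1  -0.7   8.5]
28.2583
```

View pics/t4.png

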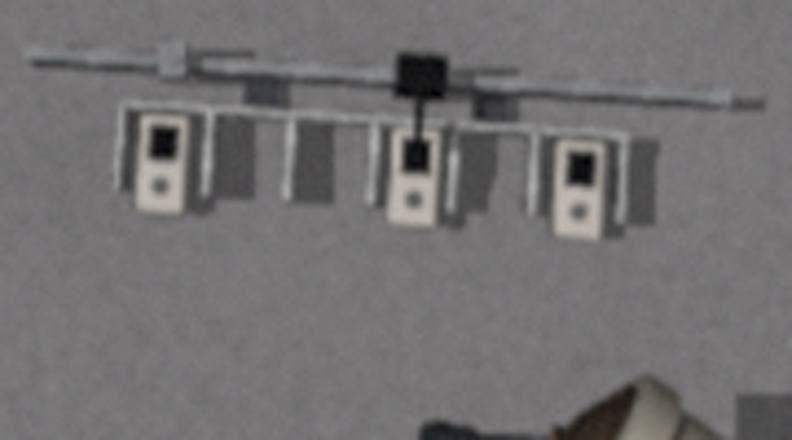

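View pics/s4.png

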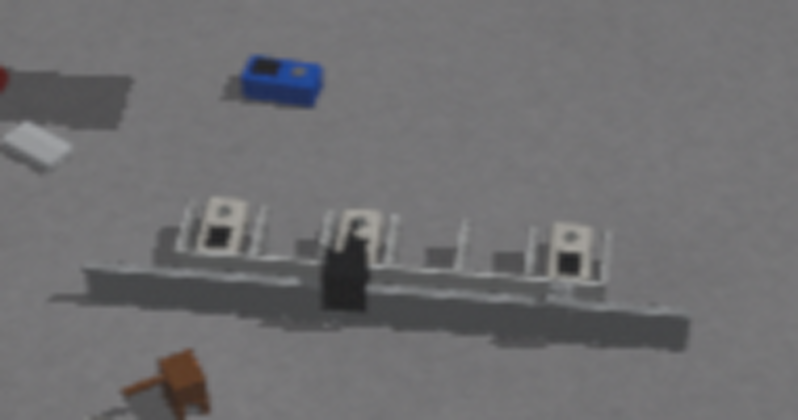

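Both views show the meter home in gap 3 (crop x 388–440, y 127–227) under the centred pointer, with the other meters in place. The push stalled at the back-wall position.

```bash
python3 -c "
from workcell import bot
print(bot.current_ee_pos(),bot.current_contact_force(),bot.current_clock()); bot.job_done()"
```

```text
[ 0.42744928 -0.13750918  0.14939639] [-0.0097466  -0.0416896   0.01645929] 28.3083
the job is handed in; nothing more can be done
```

The job is handed in: the black rider stands at the third gap, and the white meter is pushed fully into that gap. The robot clock read 28.3 s, against the 72 s limit.

- **Counting:** The rider was parked at the right end, so I counted from there; the third gap lies between dividers 3 and 4.
- **Rider:** I pushed it along the rail in two pushes. Its pointer measured about y = -25.6 mm, against the gap's centre at about -25 mm.
- **Meter:** I pushed it sideways until it was square and in line with the gap, then pushed it in. The fingertip stalled at rack x = -49.7 mm with about 10 N, which puts the meter's centre at about -9.7 mm; the target is -10 mm.
- **Last checks:** The final pictures show the meter home under the pointer, and the two loaded meters looked unmoved. The hand was clear, at 0.15 m height with no contact force. No checks failed or disagreed. I did not measure the bystanders one by one, but the arm did not go near them at bench height.

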